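# Hold a sample tube pressed into a touch mixer

## Task

Mix the sample: take the red-capped tube out of the bin, stand it in the mixer's rubber cup and push the spring-loaded cup down with it, about 8 mm, so that the cup's lower edge lies in the green band on the neck. Keep the tube upright all the way, push only with the tube and leave the other tubes and the things on the bench where they are. The mixer runs only while pressed, so finish still gripping the tube and holding the cup down in the green: do not let go.

Things in the scene. Friction and masses are not known exactly. Their poses are not given: they have to be found in the camera images.
- sample: the tube to mix: rigid white tube with a RED cap, standing loose in one compartment of the bin. 85 mm tall: body 26 mm in diameter up to 64 mm, flat underside, cap 30 mm in diameter from 64 to 85 mm; 30 to 55 g. Origin at the centre of its underside, z up along the tube. Grip it by the cap or just under it, so that the fingers stay above the bin's walls and the mixer's cup
- tube_blue: a bystander: an upright tube of the same size as the sample but with a blue cap; origin at the centre of its underside, z up along the tube
- tube_yellow: a bystander: an upright tube of the same size as the sample but with a yellow cap; origin at the centre of its underside, z up along the tube
- tube_green: a bystander: an upright tube of the same size as the sample but with a green cap; origin at the centre of its underside, z up along the tube
- bin: white open bin, fixed, 155 x 230 mm, 35 mm tall, walls and floor 4 mm, with 2 (along its x) by 3 (along its y) compartments about 72 mm square. The four tubes stand within about 8 mm (each way) of the centres of four of them, in any order; loose grey cap rings (30 mm across, 12 mm high) lie in the other two. Origin at the centre of its underside, z up
- mixer: touch-operated tube mixer, fixed: white housing 130 x 150 mm (x, y), flat top 60 mm above the bench, control panel on its -x face. A neck of 40 mm diameter with coloured bands on the middle of its top carries the black rubber cup. Bin and mixer may swap sides from run to run. Origin at the centre of its underside, z up
- cup (a joint): how far the spring-loaded cup is pressed straight down, in m: 0 released, 0.016 bottomed. It starts to move at about 2.5 N, then 0.6 N per mm (about 7 N at 8 mm, 12 N at the bottom), and springs back when let go. Its lower edge, 80 mm above the bench when released, slides down over the neck's bands: white for the first 5 mm, green from 5 to 11 mm, red beyond
- cup_floor (a point): centre of the flat floor of the cup's recess, where the tube's underside is to stand; 104 mm above the bench when released, goes down with the cup; z up. The cup is round, black, 42 mm tall, its lower skirt 45 mm in diameter; the recess is 18 mm deep and tapers from about 48 mm across at the rim (122 mm above the bench) to about 36 mm at the floor
- meter: a bystander: white hand-held meter, 160 x 85 x 30 mm, lying on the bench; origin at the centre of its underside
- reagent: a bystander: amber bottle, 64 mm in diameter, 150 mm tall; origin at the centre of its underside
- jar: a bystander: clear jar with white cap, 54 mm in diameter, 65 mm tall; origin at the centre of its underside
- jar2: a bystander: a second jar like the first; origin at the centre of its underside

How it is judged:
By the outcome, as a careful person would: the job done as asked, in the order asked, and still so for the second after the job is handed in, while the arm keeps its last pose, push and grip.
It also fails if it takes over 38 s, if anything falls off the work surface, if the arm or the gripper's body presses on something with over 40 N, if the wrist force passes 120 N, or if a joint passes its speed limit or range.

## Robot

A 6-joint arm with a two-finger parallel gripper is mounted at the origin on the work surface. World frame = base frame: x ahead of the robot, y to its left, z up, the work surface at z = 0. Lengths are in m, angles in rad, forces in N, time in s.
With the tool pointing down it reaches from about 0.3 to 0.85 m from the base axis. Payload 5.4 kg.
Tool frame: the origin (TCP) lies on the front face of the gripper's body, between the roots of the fingers; the fingertips stand 73 mm ahead of it and the grasp point (between the pads) lies 54 mm ahead of it; x points along the fingers, z is the direction in which the jaws open and shut, and the axes are right-handed (so a half turn about x gives the same grasp; the last joint's range is limited). The gripper opens to 85 mm and grips with 20 to 120 N. Pads are 22 mm wide; open, the fingers measure 114 mm over their backs; the gripper's body (76 mm by 85 mm) begins 54 mm behind the grasp point. The pads swing forward as they close: fully open they stand 13 mm farther back than shut.
Start: joints at [0.983, 0.158, 1.597, -0, 1.386, -0.21], TCP at [0.212, 0.534, 0.304] pointing down, gripper open.
Joint ranges: [-2.91, 2.91], [-0.94, 2.29], [0.18, 2.7], [-1.29, 4.43], [0.17, 2.64], [-3, 3]. Speed limits (rad/s): [2.57, 2.57, 3.14, 3.14, 3.14, 3.14].

## Interface

Orientations are given as a 3x3 rotation matrix whose columns are the frame's x, y, z axes.
In Python, from rig import sense, snapshot, camera_params, finish_job gives the robot as it stands.
- The arm moves only by the tool apply_moves, never from a script. Its argument "motion" is a list of rows, each a list of 3 entries, a list of its own where there are three numbers: the shift along the tool's x, y, z in cm, then the turn about the tool's x in degrees, then the closure in counts, from 0 (fully open) to 255 (shut). In form: [[[x, y, z], roll, gripper], ...]. A call has exactly 10 rows; each row shifts and turns the commanded pose from where the row before left it, along the tool's axes as they then stand; what a row does not reach is not made up. A row lasts 1/10 s, in which the tool goes at most 50 mm and 8.59 degrees, less where a joint would pass 70% of its speed; a pose out of reach is approached as far as the arm can. A call with a gripper value outside its range is refused whole. The fingers move at their own pace and stop on an object; "grip_force" is the grip in N (left out, the last holds). Time passes only in rows, so rows that do not move let the fingers close, or fill a call up. It gives the time, the measured TCP pose, the force and the opening at its end, in the units of the state.
- sense(): the state, without advancing time (a new reading comes with each control period).
- snapshot(name): name is "side" or "top" or "wrist"; returns the picture (384x512x3 uint8, red, green, blue); there is no depth.
- camera_params(name): a dict with "fx", "fy", "cx", "cy" (pixels), "R" (3x3) and "t" (3): a world point X has camera coordinates R X + t. Camera axes: x right, y down, z forward; pixel columns grow to the right and rows downward; lengths in m; the calibration is good to about 2 mm. The wrist camera is an equidistant fisheye: a pixel r from the principal point sees the ray r / f radians off the axis. A picture is of the moment at which its call begins: read the wrist's pose just before it. camera_params takes no time and is no camera call; for the wrist camera it gives the pose at the moment of the call.
- finish_job(): hands the job in, once; it reports no verdict.
The state is a dict: "t": time; "joints": joint angles; "qvel": joint speeds; "effort": joint torques, N m; "tool_pos": TCP position; "ee_rot": TCP orientation; "ft_force": force on the tool from outside, world axes, zero at the start; "moment": the same for the moment, N m; "finger_gap": opening from 0.0 (shut) to 1.0 (fully open).
Only numpy, scipy, OpenCV 4.12 (cv2) and the standard library are available. Lean on these libraries where they do the work, as an engineer would, in place of code of your own. Each camera call takes 0.05 s, during which the arm holds its last target.

## Working session

There is one attempt and no reset: what is moved stays moved. The work goes in short steps, Python scripts to look and compute and a tool call to move; the robot and the scene stay as the last step left them, time stands still between calls to the robot, and variables do not carry over. Pictures are saved under pics/ and viewed, and the job is handed in when it is done.

Besides the shell and the picture viewer there is one more tool, called after "Emit:" by a JSON object that holds its "fn" and its "kwargs", one argument or row to a line. apply_moves: Moves the arm, as the interface text tells. Its arguments: {"type":"object","properties":{"motion":{"type":"array","items":{"type":"array"}},"grip_force":{"type":"number"}},"required":["motion"]}

```bash
mkdir -p pics; ls; python3 - <<'E'
from rig import *
import cv2,numpy as np
s=sense()
for k,v in s.items(): print(k,np.round(v,4).tolist())
for n in ("side","top","wrist"):
    p=camera_params(n); print(n,{k:np.round(v,4).tolist() for k,v in p.items()})
    cv2.imwrite(f"pics/{n}0.png",snapshot(n)[:,:,::-1])
E
```

```text
pics
t 0.0
joints [0.9829, 0.1591, 1.5982, 0.0, 1.3862, -0.2101]
qvel [-0.0014, 0.0008, -0.0002, -0.001, 0.0004, 0.0019]
effort [-0.0001, -39.5999, -33.1426, -0.0004, 0.0083, -0.0]
tool_pos [0.2118, 0.5341, 0.3029]
ee_rot [[-0.0011, -0.9295, 0.3688], [-0.0016, 0.3688, 0.9295], [-1.0, 0.0004, -0.0019]]
ft_force [-0.0588, 0.4126, -0.2364]
moment [0.0068, 0.0249, 0.0159]
finger_gap 0.9949
side {'fx': 387.3738, 'fy': 387.3738, 'cx': 254.3034, 'cy': 199.2036, 'R': [[-0.9974, -0.0716, -0.0041], [-0.0329, 0.5081, -0.8606], [0.0637, -0.8583, -0.5092]], 't': [0.6498, 0.1186, 1.2022]}
top {'fx': 462.685, 'fy': 462.685, 'cx': 259.4699, 'cy': 196.1709, 'R': [[0.0139, -0.9998, -0.0138], [-0.9962, -0.0127, -0.0859], [0.0857, 0.0149, -0.9962]], 't': [-0.0066, 0.6287, 1.4898]}
wrist {'fx': 297.3186, 'fy': 297.3186, 'cx': 254.371, 'cy': 189.4804, 'R': [[0.369, 0.9294, -0.0015], [0.8883, -0.3522, 0.2947], [0.2733, -0.1101, -0.9556]], 't': [-0.5738, -0.0389, 0.3793]}
```

View pics/side0.png

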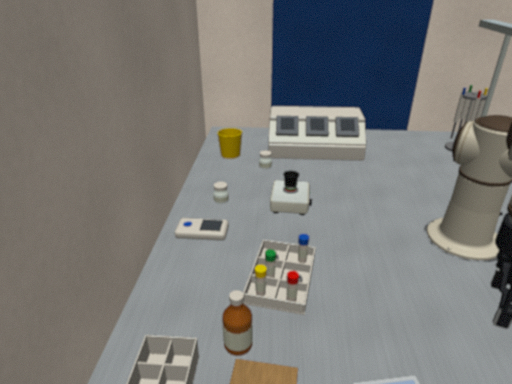

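View pics/top0.png

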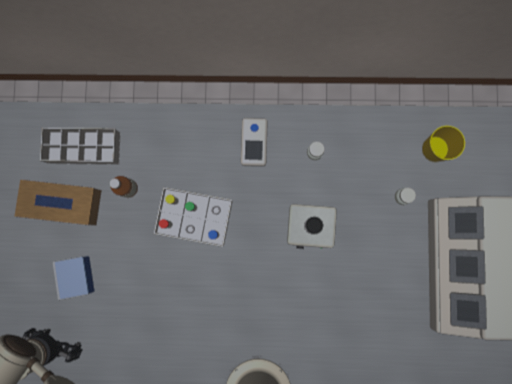

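View pics/wrist0.png

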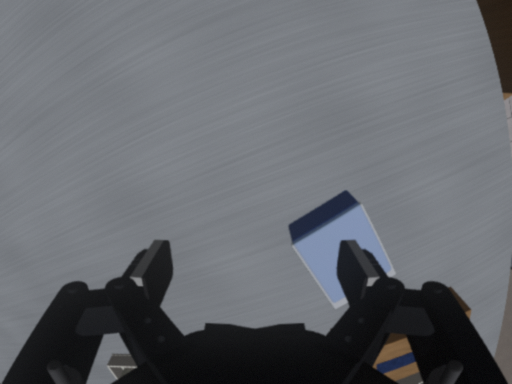

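The top view shows the red cap at (164,224), blue at (213,235), yellow at (170,199), green at (190,206) and the cup at (314,225). In the side view, red is at (293,277) and the cup at (291,180). Next I'll measure their positions.

```bash
cat > h.py <<'E'
import numpy as np,cv2
from rig import *
def onplane(p,uv,z):
    R=np.array(p['R']);t=np.array(p['t'])
    d=R.T@np.array([(uv[0]-p['cx'])/p['fx'],(uv[1]-p['cy'])/p['fy'],1]); c=-R.T@t
    return c+d*(z-c[2])/d[2]
def proj(p,X):
    c=np.array(p['R'])@X+np.array(p['t']); return np.array([p['cx']+p['fx']*c[0]/c[2],p['cy']+p['fy']*c[1]/c[2]])
def wproj(p,X):
    c=np.array(p['R'])@X+np.array(p['t']); th=np.arctan2(np.hypot(c[0],c[1]),c[2]); ph=np.arctan2(c[1],c[0])
    return np.array([p['cx']+p['fx']*th*np.cos(ph),p['cy']+p['fy']*th*np.sin(ph)])
def wplane(p,uv,z):
    a=np.array([(uv[0]-p['cx'])/p['fx'],(uv[1]-p['cy'])/p['fy']]);th=np.hypot(*a)
    R=np.array(p['R']);t=np.array(p['t'])
    d=R.T@np.array([*(np.sin(th)*a/th),np.cos(th)]);c=-R.T@t
    return c+d*(z-c[2])/d[2]
def blob(im,col,win):
    x0,x1,y0,y1=win;s=im[y0:y1,x0:x1].astype(int);r,g,b=s[...,0],s[...,1],s[...,2]
    m={'red':(r>110)&(r-g>60)&(r-b>60),'black':(r+g+b<150),'blue':(b-r>60),'yellow':(r-b>70)&(g-b>60),'green':(g-r>40)&(g-b>20)}[col]
    n,l,st,c=cv2.connectedComponentsWithStats(m.astype(np.uint8)); i=1+np.argmax(st[1:,4]); return c[i]+[x0,y0],st[i]
E
python3 - <<'E'
from h import *
p=camera_params('top');q=camera_params('side')
T=cv2.imread('pics/top0.png')[:,:,::-1];S=cv2.imread('pics/side0.png')[:,:,::-1]
for c,w in (('red',(155,175,215,235)),('blue',(203,223,225,245)),('yellow',(160,180,190,210)),('green',(180,200,197,217))):
    uv,st=blob(T,c,w);print(c,uv,st,onplane(p,uv,.086).round(4))
uv,st=blob(T,'black',(300,330,210,245));print('cup',uv,st,onplane(p,uv,.118).round(4))
uv,st=blob(S,'red',(280,305,265,295));print('side red',uv,st,onplane(q,uv,.079).round(4))
uv,st=blob(S,'black',(280,302,165,195));print('side cup',uv,st,onplane(q,uv,.105).round(4))
for n,im,w in (('a',T,(140,340,170,260)),('b',S,(230,330,160,320))):
    x0,x1,y0,y1=w;cv2.imwrite(f'pics/crop_{n}.png',cv2.resize(im[y0:y1,x0:x1,::-1],None,fx=4 if n=='a' else 3.5,fy=4 if n=='a' else 3.5,interpolation=cv2.INTER_CUBIC))
E
```

```text
red [163.  223.5] [ 4  5  9  8 60] [0.5336 0.3029 0.086 ]
blue [212.3220339  234.38983051] [ 5  6  9  8 59] [0.5016 0.1469 0.086 ]
yellow [169.61111111 198.61111111] [ 6  5  8  8 54] [0.6123 0.2845 0.086 ]
green [189.15873016 205.79365079] [ 5  5  9  9 63] [0.5904 0.222  0.086 ]
cup [313.71794872 224.99487179] [  6   8  16  15 195] [ 0.5345 -0.1668  0.118 ]
side red [292.35344828 276.32758621] [  7   6  12  13 116] [0.5372 0.3022 0.079 ]
side cup [290.5297619  178.54166667] [  4   7  14  15 168] [ 0.5388 -0.1593  0.105 ]
```

View pics/crop_a.png

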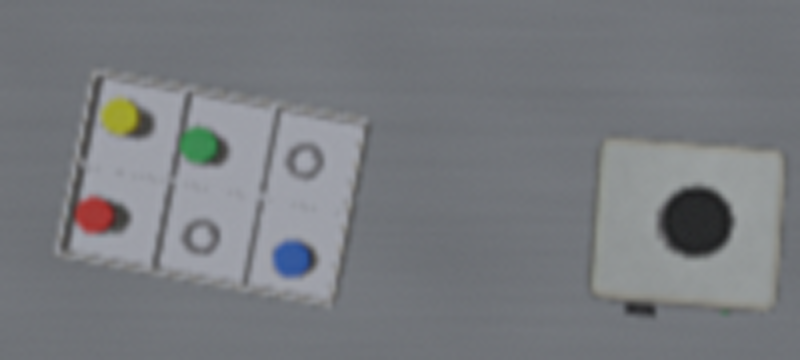

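View pics/crop_b.png

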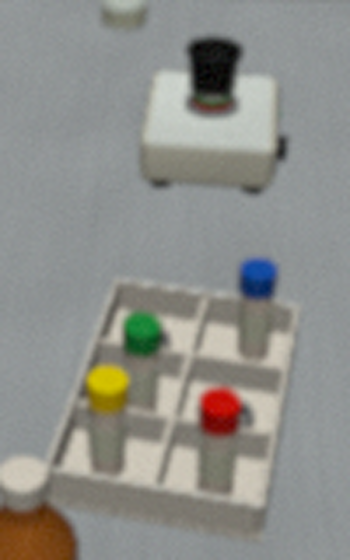

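The views agree that the sample is at about (0.534, 0.302) and the cup at about (0.536, -0.163). The current jaw direction clears the neighbouring tubes, so I won't turn the tool. I'll move above the sample and refine its position with the wrist camera.

Emit:
{"fn": "apply_moves", "kwargs": {
  "motion": [
    [[0.2,-2,-0.5],0,0],
    [[0.3,-4,-1],0,0],
    [[0.3,-4.5,-1.1],0,0],
    [[0.3,-4.7,-1.2],0,0],
    [[0.3,-4.7,-1.2],0,0],
    [[0.3,-4.7,-1.2],0,0],
    [[0.3,-4.6,-1.2],0,0],
    [[0.3,-4.2,-1],0,0],
    [[0.3,-3,-0.8],0,0],
    [[0.3,-2,-0.4],0,0]
  ],
  "grip_force": 60
}}

```text
t: 1.15
tool_pos: [0.5352, 0.3018, 0.2743]
ee_rot: [[-0.0, -0.929, 0.371], [-0.0, 0.371, 0.929], [-1.0, 0.0, -0.001]]
ft_force: [0.0, 0.2, 0.3]
finger_gap: 0.998
```

```bash
python3 - <<'E'
from h import *
p=camera_params('wrist');s=sense();im=snapshot('wrist');cv2.imwrite('pics/w1.png',im[:,:,::-1])
print(s['t'],np.round(s['tool_pos'],4),np.round(s['ee_rot'],4).tolist(),np.round(s['joints'],2),s['finger_gap'])
print(wproj(p,np.array([.5345,.3025,.089])))
uv,st=blob(im,'red',(0,512,0,384));print(uv,st,wplane(p,uv,.089))
E
```

```text
1.15 [0.5352 0.3018 0.2743] [[-0.0004, -0.9287, 0.3708], [-0.0004, 0.3708, 0.9287], [-1.0, 0.0003, -0.0006]] [ 0.32  0.28  1.51 -0.    1.35 -0.87] 0.9982353045683824
[255.24642995 183.82016977]
[257.36237374 184.45328283] [242 169  32  32 792] [0.53574913 0.30403935 0.089     ]
```

View pics/w1.png

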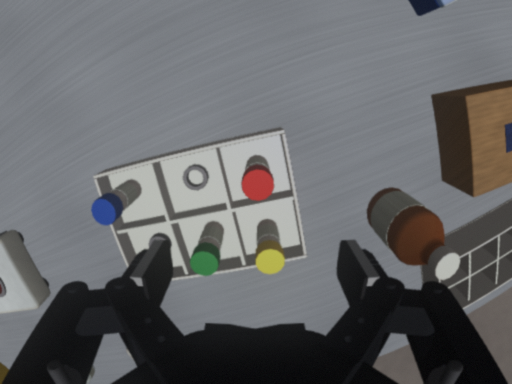

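The wrist camera puts the cap at (257,184), which is (0.536, 0.304) and within 2 mm of the other views. I'll descend with the fingers open.

Emit:
{"fn": "apply_moves", "kwargs": {
  "motion": [
    [[1,0,0.1],0,0],
    [[1.8,0,0],0,0],
    [[2,0,0],0,0],
    [[2,0,0],0,0],
    [[2,0,0],0,0],
    [[2,0,0],0,0],
    [[1.6,0,0],0,0],
    [[1.2,0,0],0,0],
    [[0.6,0,0],0,0],
    [[0,0,0],0,0]
  ]
}}

```text
t: 2.2
tool_pos: [0.5334, 0.3047, 0.1321]
ee_rot: [[-0.001, -0.93, 0.369], [-0.0, 0.369, 0.93], [-1.0, 0.001, -0.001]]
ft_force: [0.1, 0.0, 0.3]
finger_gap: 1.002
```

```bash
python3 - <<'E'
from h import *
p=camera_params('wrist');s=sense();im=snapshot('wrist');cv2.imwrite('pics/w2.png',im[:,:,::-1])
print(s['t'],np.round(s['tool_pos'],4))
g=np.array(s['tool_pos'])-[0,0,.043];print('tcp axis at cap top proj',wproj(p,g))
uv,st=blob(im,'red',(0,512,0,384));print(uv,st)
print(wproj(p,np.array([.5355,.303,.089])))
E
```

```text
2.2 [0.5334 0.3047 0.1321]
tcp axis at cap top proj [255.05480211 273.58773315]
[255.56407278 276.42895858] [ 224  251   63   53 2583]
[253.3516941  278.04524735]
```

View pics/w2.png

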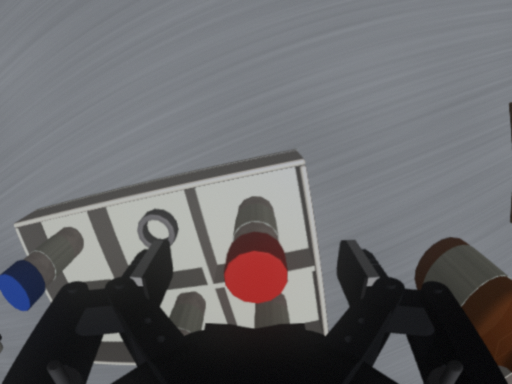

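The cap is centred between the pads: its top is at about (256,270) and the tool axis projects to (255,273). I'll close now.

Emit:
{"fn": "apply_moves", "kwargs": {
  "motion": [
    [[0,0,0],0,60],
    [[0,0,0],0,90],
    [[0,0,0],0,110],
    [[0,0,0],0,130],
    [[0,0,0],0,150],
    [[0,0,0],0,170],
    [[0,0,0],0,200],
    [[0,0,0],0,230],
    [[0,0,0],0,255],
    [[0,0,0],0,255]
  ],
  "grip_force": 60
}}

```text
t: 3.25
tool_pos: [0.5342, 0.3045, 0.1332]
ee_rot: [[0.001, -0.929, 0.369], [0.0, 0.369, 0.929], [-1.0, -0.0, 0.0]]
ft_force: [-0.1, -1.0, 4.3]
finger_gap: 0.331
```

```bash
python3 - <<'E'
from h import *
p=camera_params('wrist');s=sense();im=snapshot('wrist');cv2.imwrite('pics/w3.png',im[:,:,::-1])
print(s['t'],np.round(s['tool_pos'],4),s['ft_force'],s['finger_gap'])
uv,st=blob(im,'red',(0,512,0,384));print(uv,st)
E
```

```text
3.25 [0.5342 0.3045 0.1332] [-0.12979361 -1.01020026  4.30171502] 0.33117513794108994
[254.5522158  273.88863198] [ 224  248   62   53 2595]
```

View pics/w3.png

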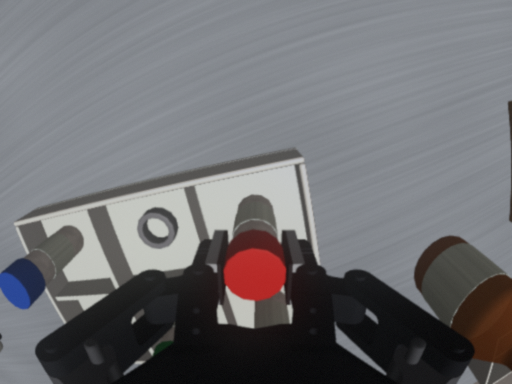

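The gripper holds the cap, with a gap of 0.33 (about 28–30 mm). I'll lift.

Emit:
{"fn": "apply_moves", "kwargs": {
  "motion": [
    [[-0.5,0,0],0,255],
    [[-1,0,0],0,255],
    [[-1.5,0,0],0,255],
    [[-2,0,0],0,255],
    [[-2.2,0,0],0,255],
    [[-2.2,0,0],0,255],
    [[-2.2,0,0],0,255],
    [[-1.9,0,0],0,255],
    [[-1,0,0],0,255],
    [[-0.5,0,0],0,255]
  ]
}}

```text
t: 4.3
tool_pos: [0.5344, 0.3047, 0.2849]
ee_rot: [[0.003, -0.929, 0.369], [0.001, 0.369, 0.929], [-1.0, -0.002, 0.002]]
ft_force: [0.1, -0.5, -0.8]
finger_gap: 0.325
```

```bash
python3 - <<'E'
from h import *
p=camera_params('wrist');s=sense();im=snapshot('wrist');cv2.imwrite('pics/w4.png',im[:,:,::-1])
S=snapshot('side');cv2.imwrite('pics/s4.png',cv2.resize(S[200:330,200:380,::-1],None,fx=4,fy=4,interpolation=cv2.INTER_CUBIC))
print(s['t'],np.round(s['tool_pos'],4),s['ft_force'],s['finger_gap'])
uv,st=blob(im,'red',(0,512,0,384));print(uv,st)
t=np.array(s['tool_pos']);R=np.array(s['ee_rot'])
d=np.array([.536,-.163,.28])-t;print(d,R.T@d*100,'bottom proj',wproj(p,t+[0,0,-.129]))
E
```

```text
4.3 [0.5344 0.3047 0.2849] [ 0.14681517 -0.46266072 -0.80501744] 0.325403734969599
[254.50479846 273.83761996] [ 224  248   62   53 2605]
[ 0.00162112 -0.46765718 -0.00486404] [  0.44711739 -17.39928764 -43.40921689] bottom proj [254.42608009 206.45161794]
```

View pics/w4.png

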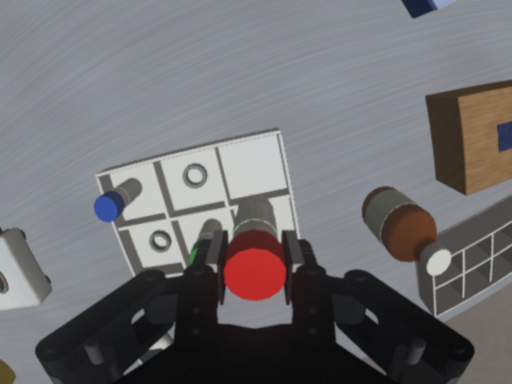

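View pics/s4.png

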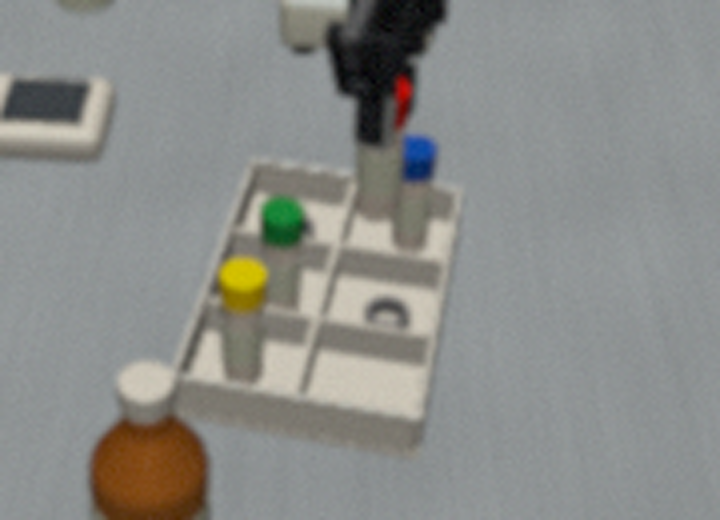

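The tube is held upright and its bottom is clear of the bin. I'll go about halfway to the mixer, then measure the cup with the wrist camera.

Emit:
{"fn": "apply_moves", "kwargs": {
  "motion": [
    [[0,-0.4,-1],0,255],
    [[0,-0.8,-2],0,255],
    [[0,-1.2,-3],0,255],
    [[0,-1.4,-3.5],0,255],
    [[0,-1.4,-3.5],0,255],
    [[0,-1.4,-3.5],0,255],
    [[0,-1.4,-3.5],0,255],
    [[0,-1.2,-3],0,255],
    [[0,-0.8,-2],0,255],
    [[0,-0.4,-1],0,255]
  ]
}}

```text
t: 5.4
tool_pos: [0.534, 0.0222, 0.2817]
ee_rot: [[-0.002, -0.929, 0.371], [-0.0, 0.371, 0.929], [-1.0, 0.002, -0.001]]
ft_force: [-0.1, 0.2, -0.6]
finger_gap: 0.331
```

```bash
python3 - <<'E'
from h import *
p=camera_params('wrist');s=sense();im=snapshot('wrist');cv2.imwrite('pics/w5.png',im[:,:,::-1])
print(s['t'],np.round(s['tool_pos'],4),np.round(s['ft_force'],1),s['finger_gap'],np.round(s['joints'],2))
print('cup rim pred',wproj(p,np.array([.536,-.163,.122])))
E
```

```text
5.4 [0.534  0.0222 0.2817] [-0.1  0.2 -0.6] 0.3312798560083255 [-0.18  0.07  1.74 -0.    1.34 -1.37]
cup rim pred [ 85.78096633 259.66714251]
```

View pics/w5.png

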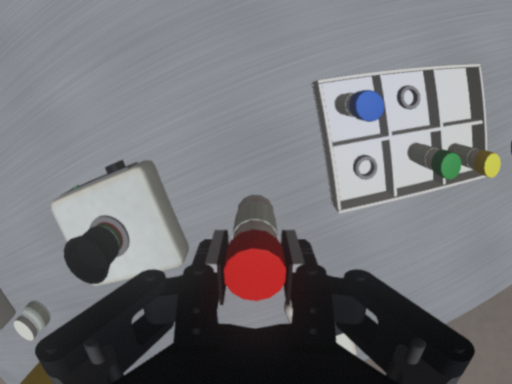

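The cup rim shows at about (88,258), and the prediction was (86,260). I'll refine it by projecting the rim circle over the picture.

```bash
python3 - <<'E'
from h import *
p=camera_params('wrist')
im=cv2.imread('pics/w5.png')
x0,y0,k=40,190,6
c=cv2.resize(im[y0:y0+100,x0:x0+120],None,fx=k,fy=k,interpolation=cv2.INTER_CUBIC)
c=cv2.convertScaleAbs(c,alpha=2,beta=10)
for r,z,ctr,col in ((.0255,.122,(.536,-.163),(0,0,255)),(.0225,.080,(.536,-.163),(0,255,0)),(.02,.06,(.536,-.163),(255,0,0))):
    a=np.linspace(0,2*np.pi,80)
    P=np.array([wproj(p,np.array([ctr[0]+r*np.cos(t),ctr[1]+r*np.sin(t),z])) for t in a])
    cv2.polylines(c,[np.round((P-[x0,y0]+.5)*k).astype(int)],True,col,1)
cv2.imwrite('pics/w5c.png',c)
print(wplane(p,(88,258),.122),wplane(p,(89,259),.122))
E
```

```text
[ 0.535494   -0.15978704  0.122     ] [ 0.53684869 -0.15930203  0.122     ]
```

View pics/w5c.png

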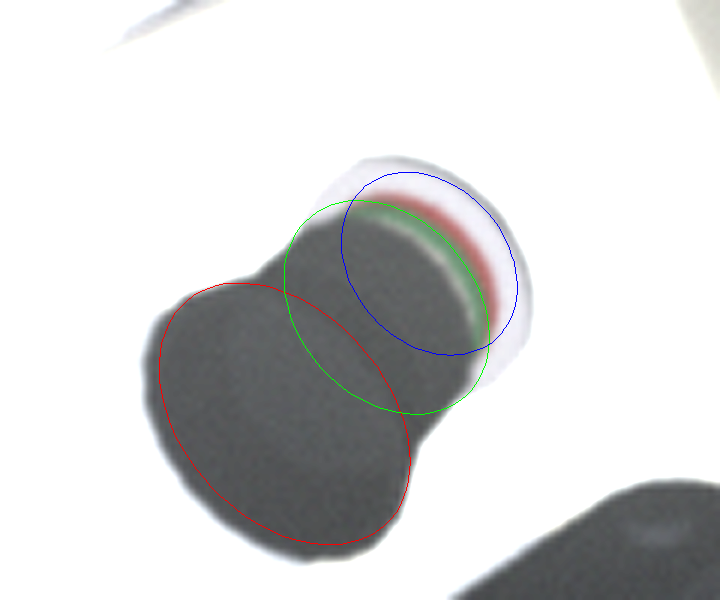

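The guessed radius was slightly small. I'll fit the rim arc properly.

```bash
python3 - <<'E'
from h import *
from scipy.optimize import least_squares
p=camera_params('wrist')
im=cv2.imread('pics/w5.png'); g=cv2.cvtColor(im,cv2.COLOR_BGR2GRAY)
x0,y0,k=40,190,4
G=cv2.resize(g[y0:y0+100,x0:x0+120],None,fx=k,fy=k,interpolation=cv2.INTER_CUBIC)
m=(G<70).astype(np.uint8)
cs,_=cv2.findContours(m,cv2.RETR_EXTERNAL,cv2.CHAIN_APPROX_NONE)
c=[c for c in cs if cv2.pointPolygonTest(c,((88-x0)*k,(258-y0)*k),False)>0][0][:,0].astype(float)
uv=(c+.5)/k-.5+[x0,y0]
def fit(sel,z,r0,fixr=False):
    P=np.array([wplane(p,u,z)[:2] for u in sel])
    f=lambda q:np.hypot(P[:,0]-q[0],P[:,1]-q[1])-(r0 if fixr else q[2])
    s=least_squares(f,[.536,-.163,r0],loss='soft_l1',f_scale=.0005);return s.x.round(4),np.sqrt(np.mean(f(s.x)**2))
d=(uv-[88,258])@np.array([-.707,.707]); 
print(fit(uv[d>3],.122,.027),fit(uv[d>8],.122,.027,True))
d2=(uv-[88,258])@np.array([.6,-.8]); print('skirt edge',d2.max())
sk=uv[d2>d2.max()-6]
for z in (.08,): print(fit(sk,z,.0225,True))
E
```

```text
(array([ 0.5374, -0.1664,  0.0264]), np.float64(0.00019325335423240619)) (array([ 0.5373, -0.1657,  0.027 ]), np.float64(0.00028076734683319846))
skirt edge 40.875
(array([ 0.5362, -0.1596,  0.0225]), np.float64(0.0005587999107665652))
```

The rim fits at (0.537, -0.166) with a 26.4 mm radius and a 0.2 mm residual. The top view gave (0.5345, -0.167). I'll use (0.5365, -0.1655). The recess allows about ±5 mm.

Emit:
{"fn": "apply_moves", "kwargs": {
  "motion": [
    [[0,-0.3,-0.7],0,255],
    [[0,-0.6,-1.4],0,255],
    [[0,-0.9,-2.2],0,255],
    [[0,-1,-2.5],0,255],
    [[0,-1,-2.5],0,255],
    [[0,-1,-2.5],0,255],
    [[0,-1,-2.4],0,255],
    [[0,-0.8,-1.8],0,255],
    [[0,-0.4,-0.9],0,255],
    [[0,-0.2,-0.4],0,255]
  ]
}}

```text
t: 6.45
tool_pos: [0.5379, -0.1635, 0.2827]
ee_rot: [[-0.0, -0.929, 0.369], [0.0, 0.369, 0.929], [-1.0, 0.0, 0.0]]
ft_force: [-0.2, 0.4, -0.2]
finger_gap: 0.33
```

```bash
python3 - <<'E'
from h import *
p=camera_params('wrist');s=sense();im=snapshot('wrist')
S=snapshot('side');cv2.imwrite('pics/s6.png',cv2.resize(S[130:230,230:350,::-1],None,fx=6,fy=6,interpolation=cv2.INTER_CUBIC))
print(s['t'],np.round(s['tool_pos'],4),np.round(s['ee_rot'],4).tolist(),np.round(s['ft_force'],1),s['finger_gap'],np.round(s['joints'],2))
k=4;x0,y0=170,140
c=cv2.resize(im[y0:y0+150,x0:x0+170,::-1],None,fx=k,fy=k,interpolation=cv2.INTER_CUBIC)
c=cv2.convertScaleAbs(c,alpha=1.6,beta=15)
t=np.array(s['tool_pos'])
for r,z,ctr,col in ((.0264,.122,(.5365,-.1655),(0,0,255)),(.0225,.080,(.5365,-.1655),(0,255,0)),(.013,t[2]-.129,t,(255,0,0))):
    P=np.array([wproj(p,np.array([ctr[0]+r*np.cos(a),ctr[1]+r*np.sin(a),z])) for a in np.linspace(0,2*np.pi,80)])
    cv2.polylines(c,[np.round((P-[x0,y0]+.5)*k).astype(int)],True,col,1)
cv2.imwrite('pics/w6.png',c)
E
```

```text
6.45 [ 0.5379 -0.1635  0.2827] [[-0.0002, -0.9293, 0.3692], [0.0002, 0.3692, 0.9293], [-1.0, 0.0003, 0.0001]] [-0.2  0.4 -0.2] 0.33039053417064507 [-0.51  0.14  1.66  0.    1.34 -1.7 ]
```

View pics/w6.png

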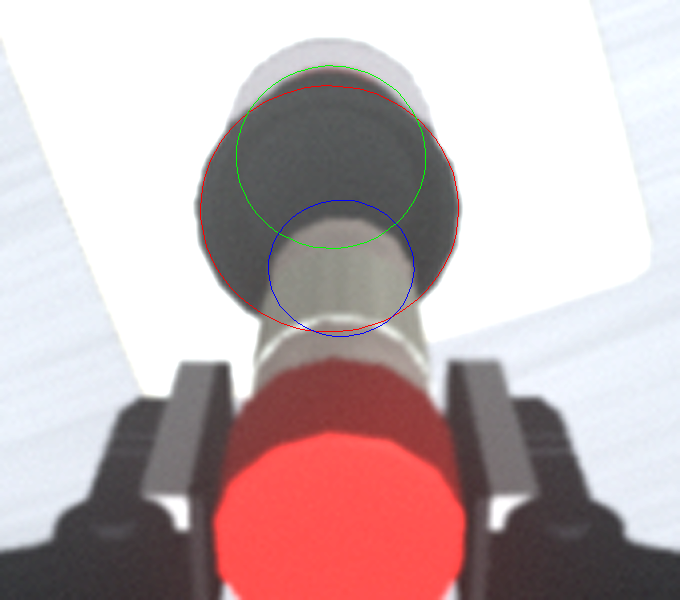

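View pics/s6.png

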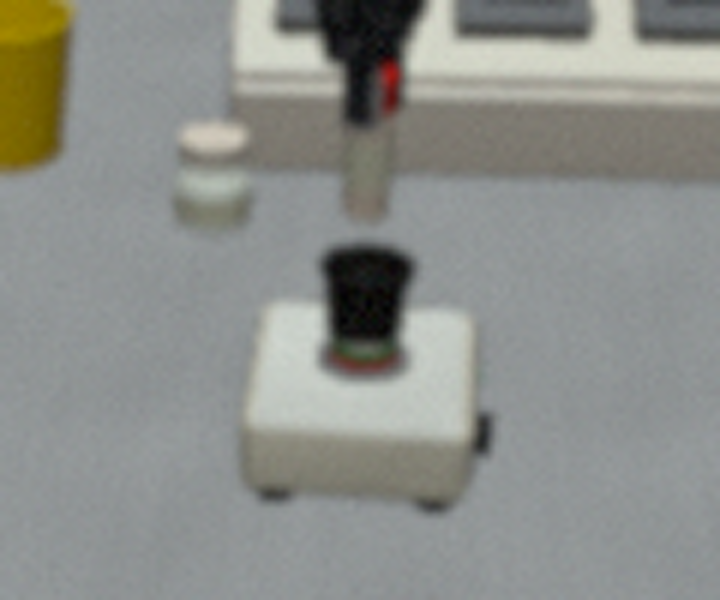

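The tube sits about 2.4 mm towards +z of the rim centre in the wrist view (columns 341 and 328 of the crop), and it is aligned in x in the side view. Before pressing, I'll check upright against the side view with overlays.

```bash
python3 - <<'E'
from h import *
q=camera_params('side');s=sense();t=np.array(s['tool_pos'])
c=cv2.imread('pics/s6.png');c=c.copy()
def circ(ctr,r,z,col):
    P=np.array([proj(q,np.array([ctr[0]+r*np.cos(a),ctr[1]+r*np.sin(a),z])) for a in np.linspace(0,2*np.pi,60)])
    cv2.polylines(c,[np.round((P-[230,130]+.5)*6).astype(int)],True,col,1)
for z,r in ((t[2]-.129,.013),(t[2]-.065,.013),(t[2]-.065,.015),(t[2]-.044,.015)): circ(t,r,z,(255,0,0))
circ((.5365,-.1655),.0264,.122,(0,0,255));circ((.5365,-.1655),.0225,.08,(0,255,0));circ((.5365,-.1655),.02,.06,(0,255,255))
cv2.imwrite('pics/s6o.png',c)
E
```

```text
(no output)
```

View pics/s6o.png

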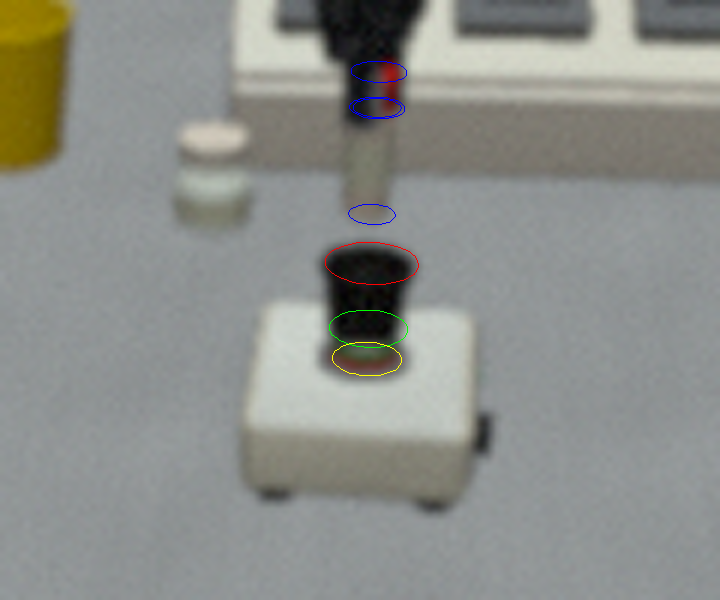

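The tube's offset is the same at every height, so it is upright, and it agrees with the cup's own offset. I'll apply the 2 mm correction and lower the tube to just above the cup floor.

Emit:
{"fn": "apply_moves", "kwargs": {
  "motion": [
    [[0,0,-0.1],0,255],
    [[0,0,-0.1],0,255],
    [[0.4,0,0],0,255],
    [[0.6,0,0],0,255],
    [[0.8,0,0],0,255],
    [[0.8,0,0],0,255],
    [[0.8,0,0],0,255],
    [[0.6,0,0],0,255],
    [[0.3,0,0],0,255],
    [[0.2,0,0],0,255]
  ]
}}

```text
t: 7.55
tool_pos: [0.5371, -0.1648, 0.2375]
ee_rot: [[-0.0, -0.929, 0.369], [0.0, 0.369, 0.929], [-1.0, 0.0, 0.0]]
ft_force: [0.4, 0.7, 0.2]
finger_gap: 0.332
```

```bash
cat > look.py <<'E'
from h import *
import sys
n=sys.argv[1]
s=sense();im=snapshot('wrist');S=snapshot('side')
a=cv2.resize(S[145:205,255:325,::-1],None,fx=8,fy=8,interpolation=cv2.INTER_CUBIC)
b=cv2.convertScaleAbs(cv2.resize(im[130:280,210:310,::-1],None,fx=2.4,fy=480/150,interpolation=cv2.INTER_CUBIC),alpha=1.6,beta=15)
cv2.imwrite(f'pics/{n}.png',np.hstack([a,b]))
print(s['t'],np.round(s['tool_pos'],4),np.round(s['ee_rot'],4).tolist(),np.round(s['ft_force'],1),np.round(s['moment'],2),s['finger_gap'])
E
python3 look.py l7
```

```text
7.55 [ 0.5371 -0.1648  0.2375] [[-0.0003, -0.9295, 0.3689], [0.0002, 0.3689, 0.9295], [-1.0, 0.0003, 0.0]] [0.4 0.7 0.2] [-0.01 -0.01 -0.01] 0.33157426567782416
```

View pics/l7.png

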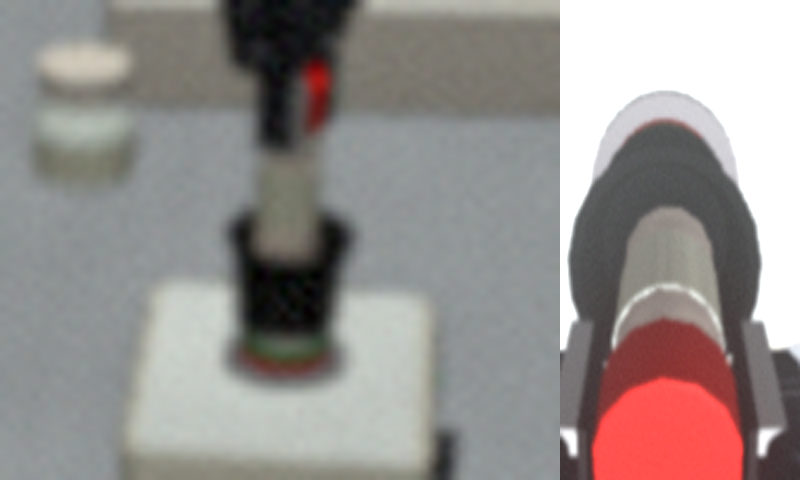

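The tube is inside the recess with no contact force, and centred in both views: the tube at column 667 in the rim at 665, and the tube at 288 in the cup at 291. I'll lower slowly until it touches.

Emit:
{"fn": "apply_moves", "kwargs": {
  "motion": [
    [[0.1,0,0],0,255],
    [[0.1,0,0],0,255],
    [[0.1,0,0],0,255],
    [[0.1,0,0],0,255],
    [[0.1,0,0],0,255],
    [[0.1,0,0],0,255],
    [[0.1,0,0],0,255],
    [[0.1,0,0],0,255],
    [[0,0,0],0,255],
    [[0,0,0],0,255]
  ]
}}

```text
t: 8.65
tool_pos: [0.5373, -0.1648, 0.2302]
ee_rot: [[0.0, -0.929, 0.369], [-0.0, 0.369, 0.929], [-1.0, -0.001, -0.0]]
ft_force: [-0.3, 0.5, 3.2]
finger_gap: 0.336
```

```bash
python3 look.py l8
```

```text
8.65 [ 0.5373 -0.1648  0.2302] [[0.0005, -0.9295, 0.3689], [-0.0002, 0.3689, 0.9295], [-1.0, -0.0005, -0.0]] [-0.3  0.5  3.2] [0.1  0.06 0.02] 0.3363372481195988
```

View pics/l8.png

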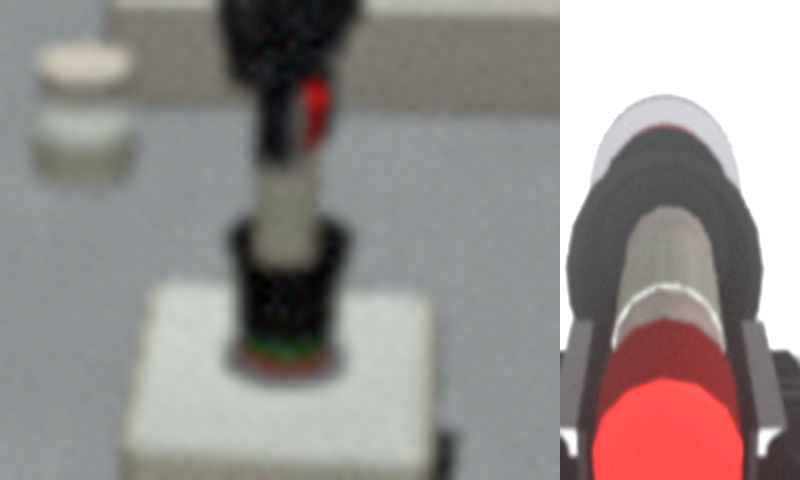

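The tube made contact: the force is about 3.2–3.7 N, so the cup is pressed about 2 mm. I'll push about 5.5 mm further.

Emit:
{"fn": "apply_moves", "kwargs": {
  "motion": [
    [[0.1,0,0],0,255],
    [[0.1,0,0],0,255],
    [[0.1,0,0],0,255],
    [[0.1,0,0],0,255],
    [[0.1,0,0],0,255],
    [[0.05,0,0],0,255],
    [[0,0,0],0,255],
    [[0,0,0],0,255],
    [[0,0,0],0,255],
    [[0,0,0],0,255]
  ]
}}

```text
t: 9.75
tool_pos: [0.5374, -0.1649, 0.2249]
ee_rot: [[0.001, -0.929, 0.369], [-0.0, 0.369, 0.929], [-1.0, -0.001, -0.0]]
ft_force: [-1.8, 0.6, 6.9]
finger_gap: 0.33
```

```bash
python3 look.py l9; python3 - <<'E'
from h import *
F=[]
for i in range(4): snapshot('top');s=sense();F.append([s['ft_force'][2],s['tool_pos'][2]])
print(np.round(F,4))
E
```

```text
9.75 [ 0.5374 -0.1649  0.2249] [[0.0008, -0.9295, 0.3689], [-0.0004, 0.3689, 0.9295], [-1.0, -0.0009, -0.0001]] [-1.8  0.6  6.9] [0.09 0.15 0.  ] 0.32975525523282867
[[5.8859 0.225 ]
 [6.4673 0.2249]
 [6.5822 0.2249]
 [7.0946 0.2249]]
```

View pics/l9.png

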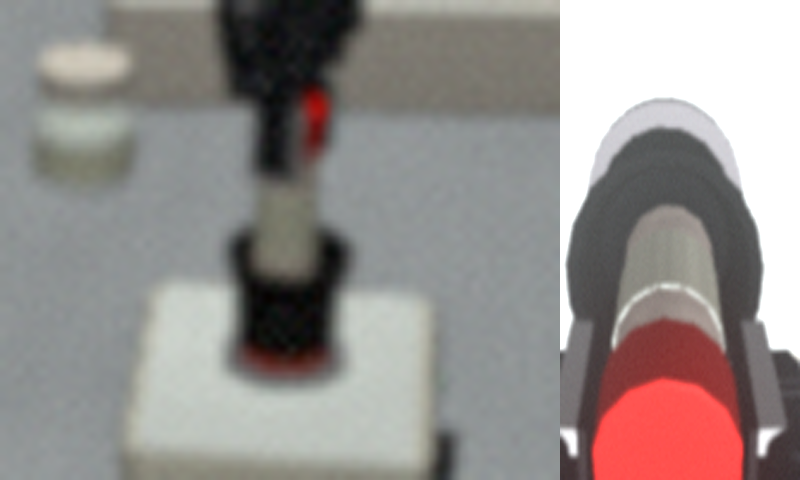

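Force averages about 6.6 N and the geometry gives 8.1 mm pressed. In the side view the cup is lower and its edge lies just above the red band. I'll measure its travel from the image shift.

```bash
python3 - <<'E'
from h import *
q=camera_params('side')
for d in (0,.008): print(proj(q,np.array([.5365,-.1655,.1-d])))
S0=cv2.imread('pics/side0.png',0).astype(float)
F=np.mean([snapshot('side') for _ in range(5)],0); cv2.imwrite('pics/s10.png',cv2.resize(F[165:205,265:320,::-1].astype(np.uint8),None,fx=14,fy=14,interpolation=cv2.INTER_CUBIC))
cv2.imwrite('pics/s0c.png',cv2.resize(cv2.imread('pics/side0.png')[165:205,265:320],None,fx=14,fy=14,interpolation=cv2.INTER_CUBIC))
# edges of the cup along columns: lower edge (black->band) and rim sides
for c in (288,290,292,294):
    print(c,'before',S0[182:196,c].astype(int),'now',F.mean(2)[182:196,c].astype(int))
F3=F
B=cv2.imread('pics/side0.png')[:,:,::-1].astype(float)
print('R-G before',(B[184:196,288:295,0]-B[184:196,288:295,1]).mean(1).round());print('R-G now',(F3[184:196,288:295,0]-F3[184:196,288:295,1]).mean(1).round())
# rim: left/right protruding edge profile
for c in (286-2,296+1): print('rim col',c,S0[168:184,c].astype(int),F.mean(2)[168:184,c].astype(int))
s=sense();print(s['t'],s['ft_force'],s['tool_pos'])
E
```

```text
[291.11425343 179.01561681]
[291.01120368 181.08039623]
288 before [  7  14  11  22  40  67  84  72  67  82 109 150 189 198] now [ 10   9  15  14  16  14  18  35  59  85 109 149 186 197]
290 before [ 18  16  12  17  42  76  94  82  67  77 107 145 185 197] now [ 10   5  13  13  14  13  19  29  53  80 105 145 185 195]
292 before [ 19  14  17  11  40  77  90  72  61  80 105 149 186 196] now [ 10  10  19  15  14  15  18  28  56  81 106 145 184 195]
294 before [  9  11  19  24  39  60  72  69  68  88 116 157 190 196] now [  7  10  15   8   9  15  24  42  67  90 117 157 186 193]
R-G before [  2.   0.   0.  -5. -10.  -4.  28.  29.   6.  -5.  -6.  -6.]
R-G now [ 1.  1. -1. -0. 10. 29. 41. 30.  6. -5. -6. -7.]
rim col 284 [145 145 137 117  90  60  49  59  76  81  89  90 101 116 124 124] [147 147 147 147 141 122  90  56  43  51  62  76  96 118 125 126]
rim col 297 [148 148 144 125  88  49  25  33  40  63  82  91  97 116 138 146] [149 147 149 148 146 129  94  57  34  35  43  61  79 108 132 142]
10.3 [-0.56294126  0.4439994   7.40401693] [ 0.53736857 -0.1648637   0.22492923]
```

View pics/s10.png

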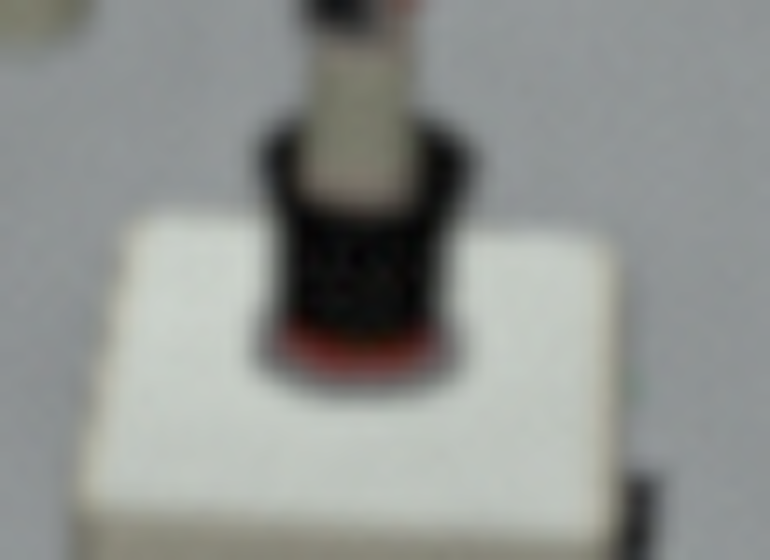

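View pics/s0c.png

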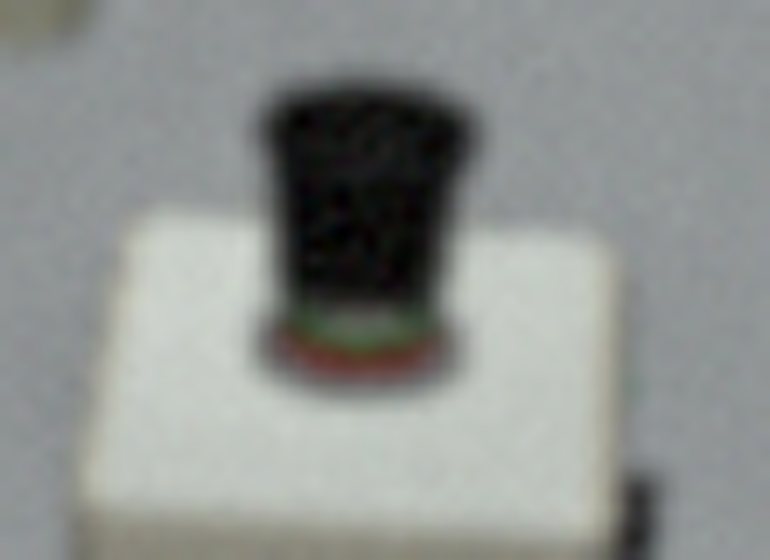

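The rim moved down 2.0–2.15 px, or 7.8–8.3 mm, which agrees with the force (about 7 N) and the geometry (8.1 mm). The green that remains is hidden behind the wider skirt from this camera angle. I'll check the bystanders quickly, then hand in.

```bash
python3 - <<'E'
from h import *
T=snapshot('top');A=cv2.imread('pics/top0.png')[:,:,::-1]
for c,w in (('blue',(203,223,225,245)),('yellow',(160,180,190,210)),('green',(180,200,197,217))): print(c,blob(A,c,w)[0],blob(T,c,w)[0])
d=np.abs(T.astype(int)-A).sum(2)>90
n,l,st,ce=cv2.connectedComponentsWithStats(d.astype(np.uint8));print([list(map(int,x)) for x in st[1:] if x[4]>8])
s=sense();print(s['t'],s['ft_force'],s['tool_pos'],s['finger_gap']); finish_job()
E
```

```text
blue [212.3220339  234.38983051] [212.3220339  234.38983051]
yellow [169.61111111 198.61111111] [169.61111111 198.61111111]
green [189.15873016 205.79365079] [189.125    205.734375]
[[287, 195, 47, 53, 648], [313, 206, 6, 10, 21], [335, 216, 13, 20, 154], [159, 219, 14, 10, 106], [344, 225, 11, 16, 73], [347, 225, 12, 20, 49], [333, 243, 12, 11, 60], [277, 251, 8, 13, 14], [279, 255, 9, 14, 59], [291, 257, 7, 8, 34], [323, 260, 14, 13, 78], [320, 278, 9, 12, 56], [310, 281, 10, 10, 24], [0, 328, 83, 56, 2118], [283, 329, 18, 38, 53], [0, 349, 11, 10, 51], [137, 351, 84, 33, 1000], [0, 357, 7, 13, 46], [250, 356, 16, 4, 31], [33, 366, 10, 10, 38], [271, 366, 10, 14, 84], [221, 371, 18, 13, 109], [240, 371, 35, 13, 358]]
10.35 [-0.49398043  0.54759549  6.49620209] [ 0.53737925 -0.16487206  0.22494337] 0.330628629986847
the job is handed in; nothing more can be done
```

I took the red-capped tube from the bin, stood it in the mixer's cup and pressed the cup down about 8 mm. I handed the job in at 10.35 s, still gripping the tube at 60 N and holding the cup down.

- **Cup depth:** three checks agree. The tool height gives 8.1 mm, the rim's shift in the side view gives 7.8–8.3 mm, and the force of about 6.5–7.4 N matches the expected 7 N at 8 mm. All are inside the 5–11 mm green range.
- **Green band not seen directly:** in the last side view the red band shows just below the cup's edge and no green is visible. I take the remaining 3 mm of green to be hidden behind the wider skirt at that camera angle.
- **Upright:** the tool stayed vertical within 0.003 rad at every reading. The side view showed the tube upright just before it went into the cup. The wrist overlay then put the tube's bottom about 3 mm from where I predicted, which I took to be wrist-camera calibration error.
- **Bystanders:** in the top view the blue, yellow and green tubes are where they were. The other changes in that view are the sample's empty compartment and patches where the arm is or was. I didn't check the meter, bottle and jars separately, but no change shows at their places.
- **Cup position:** one fit, to the cup's lower skirt, disagreed with the rim by about 6 mm. I left it out and used the rim and the top view.

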